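# Snap the cap onto the insulated flask and keep it pressed home

## Robot

A 6-joint arm with a two-finger parallel gripper is mounted at the origin on a cart in front of the work surface, level with it; the furniture and walls round the work are solid. World frame = base frame: x ahead of the robot, y to its left, z up, the work surface at z = 0. Lengths are in m, angles in rad, forces in N, time in s.
With the tool pointing down it reaches from about 0.375 to 0.9 m from the base axis. Payload 3.1 kg.
Tool frame: the origin (TCP) lies between the finger pads; the fingertips stand manip.finger_overhang ahead of it and the grasp point (between the pads) lies 5 mm behind it (manip.finger_overhang is the distance from the TCP to the fingertips, in m); z points along the fingers, y is the line along which they close (so a half turn about z gives the same grasp; the last joint's range is limited). The gripper opens to 85 mm and grips with 20 to 120 N. Pads are 22 mm wide; open, the fingers measure 114 mm over their backs; the gripper's body (76 mm by 85 mm) begins 54 mm behind the grasp point. The pads swing forward as they close: fully open they stand 13 mm farther back than shut.
Start: joints at [-1.52, 0.527, 1.433, -0, 1.181, -0.178], TCP at [0.142, -0.609, 0.245] pointing down, gripper open.
Joint ranges: [-3.08, 3.08], [-0.75, 2.2], [0.22, 2.44], [-1.43, 4.57], [0, 2.65], [-2.85, 2.85]. Speed limits (rad/s): [2.79, 2.79, 3.14, 3.14, 3.14, 3.14].

## Interface

Orientations are given as a unit quaternion [x, y, z, w].
In Python, from station import manip gives the robot as it stands.
- The arm moves only by the tool drive_tool, never from a script. Its argument "plan" is a list of rows, each a list of 7 numbers: the shift along the tool's x, y, z in m, then the turn, a rotation vector about the tool's x, y, z in degrees, then the opening, from -1 (shut) to 1 (fully open). In form: [[x, y, z, wx, wy, wz, gripper], ...]. A call has 1 to 10 rows; each row shifts and turns the commanded pose from where the row before left it, along the tool's axes as they then stand; what a row does not reach is not made up. A row lasts 1/10 s, in which the tool goes at most 50 mm and 8.59 degrees, less where a joint would pass 70% of its speed; a pose out of reach is approached as far as the arm can. A call is refused whole if a number of a shift passes 0.05 or a number of a turn 8.59, either way. A call with a gripper value outside its range is refused whole. The fingers move at their own pace and stop on an object; "newtons" is the grip in N (left out, the last holds). Time passes only in rows, so rows that do not move let the fingers close. It gives the time, the measured TCP pose, the force, the opening and the grip force at its end, in the units of the state.
- manip.sense(): the state, without advancing time (a new reading comes with each control period).
- manip.snapshot(name): name is "side" or "top" or "wrist"; returns a dict with "image" (400x640x3 uint8, red, green, blue), "z_map" (400x640 float32, m along the optical axis (not along the pixel's ray), 0 where there is no reading), "fov_y" (degrees; the focal length in pixels is half the picture's height over the tangent of half this angle, whatever the lens; pixels are square), "cx", "cy" (the principal point, pixels), "extrinsics" (4x4, takes a point from camera to world coordinates); the wrist camera has in their place "mount" (4x4, takes a point from camera to tool coordinates, whose origin is the TCP and whose axes are the flange's). Camera axes: x right, y up, looking along -z (the intrinsics and any distortion apply to the point x, -y, -z); pixel columns grow to the right and rows downward; lengths in m; the calibration is good to about 2 mm. A picture is of the moment at which its call begins: read the wrist's pose just before it.
- manip.sign_off(): hands the job in; it is judged then, once.
The state is a dict: "t": time; "q": joint angles; "qd": joint speeds; "tau": joint torques, N m; "tcp_pos": TCP position; "tool_rot": TCP orientation; "force": force on the tool from outside, world axes, zero at the start; "ft_torque": the same for the moment, N m; "finger_gap": opening from 0.0 (shut) to 1.0 (fully open); "gripper_force": force on a finger pad.
Only numpy, scipy, OpenCV 4.12 (cv2) and the standard library are available. Lean on these libraries where they do the work, as an engineer would, in place of code of your own. Each camera call takes 0.05 s, during which the arm holds its last target. There are 200 camera calls.

## Task

Put the ribbed snap cap (the narrower, taller of the two closures) on the neck of the steel flask standing on the worktop and press it straight down until it clicks over the nubs; keep pressing after the click until the cap sits fully home on the flask's shoulder with the sealing ring squeezed flat. Keep it pressed down there for a good two seconds and finish like that, your fingers still pressing the cap home, not letting go. The flask stays standing upright on the worktop, and the wide lid and the other things round it stay where they are.

Things in the scene. Friction and masses are not known exactly. Their poses are not given: they have to be found in the camera images.
- flask: Steel flask, loose, upright, 0.8 kg: body 80 mm across up to a shoulder 90 mm above its foot, then a neck stud 26 mm across. Three slippery sprung nubs (4.5 mm travel inward), sloping above and square below, stand 4 mm out of the neck, widest 108 mm above the foot. Origin: centre of the foot underside; z up along the neck.
- neck_top (a point): Top centre of the flask's neck, 126 mm above the flask's foot; the last 6 mm of the neck taper to 16 mm across as a lead-in.
- snap_cap: The flask's snap cap: round, fine ribs, 48 mm across, 44 mm tall, 40 g, standing open end down. Origin: centre of its open lower rim; z up. Walls 4 mm; an inner lip 8 to 12 mm above the rim leaves a 29 mm opening. On the neck the lip stops on the nubs with the rim about 14 mm above the shoulder; fully home the rim is on the shoulder, 90 mm above the flask's foot.
- cap_top (a point): Top centre of the snap cap, 44 mm above its rim. How it goes on: a push peaking at 10 to 15 N forces the lip over the nubs, the force drops to almost nothing when the rim is about 10 mm above the shoulder (click), and 5 mm above it the rim meets the seal. Let go, it springs up about 3 mm and stays clicked on.
- seal (a joint): How far the springy black sealing ring round the foot of the neck (54 mm across, standing 5 mm above the shoulder when free) is pressed down, in m: 0 free, 0.005 flush with the shoulder. Spring 2 N per mm, 10 N at flush; then the cap's rim is on the rigid shoulder.
- wide_lid: A low, wide lid of another jar that does not fit the flask, 66 mm across, 24 mm tall, lying on the worktop. Origin: centre of its underside. A bystander.
- egg_timer: round wind-up kitchen timer with a pale domed top and red foot, 62 mm across, 66 mm tall. Origin: centre of its foot. A bystander, loose.
- jar_jam: jam jar, 67 mm across, 86 mm tall. Origin: centre of its foot. A bystander, loose.
- salt_shaker: salt shaker, 44 mm across, 90 mm tall. Origin: centre of its foot. A bystander, loose.
- glass_niche: drinking glass, 81 mm across, 93 mm tall. Origin: centre of its foot. A bystander, loose.
- spice_2: spice jar, 41 mm across, 105 mm tall. Origin: centre of its foot. A bystander, loose.
There are look-alikes about, which are no part of the job. What is shaped like the snap_cap but green is not meant.

How it is judged:
On the way, in this order (a step that is already met when the one before it is completed fails the run):
1. the snap cap is held clear of the worktop (height (world z) of snap_cap above 0.04 m and contact force between the fingers and snap_cap above 1 N), for 0.1 s.
2. the cap has clicked onto the neck and is pressed fully home, kept so for 1.5 s (z of snap_cap in the frame of flask between 0.086 and 0.0925 m and horizontal distance between snap_cap and flask below 0.005 m and angle between the z axis of snap_cap and the z axis of flask, either way round below 0.08 rad and value of joint seal above 0.0035 m and contact force between the fingers and snap_cap above 2 N), for 1.5 s.
At the end, for the whole second after the job is handed in: Fingers still press the snap cap (over 2 N): rim within 2.5 mm of the shoulder, centred on the neck within 5 mm, square within 0.08 rad, seal pressed in over 3.5 mm of 5; flask upright (0.06 rad) on the worktop (all of step 2 and angle between flask's own z axis and vertical below 0.06 rad and height (world z) of flask below 0.008 m); the arm keeps its last pose, push and grip.
It fails at once if the flask is tipped (more than 0.35 rad) or lifted more than 30 mm (angle between flask's own z axis and vertical above 0.35 rad or height (world z) of flask above 0.03 m).
It fails at once if the wide lid or another bystander is moved more than 30 mm (distance of any of wide_lid, egg_timer, jar_jam, salt_shaker, glass_niche, spice_2 from where it was at the start of the episode above 0.03 m).
It also fails if it takes over 48 s, if anything falls off the work surface, if the arm or the gripper's body presses on something with over 40 N, if the wrist force passes 120 N, or if a joint passes its speed limit or range.

## Working session

There is one attempt and no reset: what is moved stays moved. The work goes in short steps, Python scripts to look and compute and a tool call to move; the robot and the scene stay as the last step left them, time stands still between calls to the robot, and variables do not carry over. Pictures are saved under pics/ and viewed, at most 10 in all, crops included, and the job is handed in when it is done.

Besides the shell and the picture viewer there is one more tool, called after "Call:" as a command line: name --pt "numbers of a row" for each row, then --argument value for the rest. drive_tool: Moves the arm, as the interface text tells. Its arguments: {"type":"object","properties":{"plan":{"type":"array"},"newtons":{"type":"number"}},"required":["plan"]}

```bash
ls; mkdir -p pics; cat > h.py <<'E'
import numpy as np, cv2
from station import manip
from scipy.spatial.transform import Rotation as R
def snap(n):
    s=manip.sense(); d=manip.snapshot(n)
    if n=='wrist':
        T=np.eye(4);T[:3,:3]=R.from_quat(s['tool_rot']).as_matrix();T[:3,3]=s['tcp_pos']
        d['extrinsics']=T@d['mount']
    return d
def pts(d):
    h,w=d['z_map'].shape;f=h/2/np.tan(np.radians(d['fov_y']/2))
    v,u=np.mgrid[:h,:w];z=d['z_map']
    P=np.stack([(u-d['cx'])/f*z,-(v-d['cy'])/f*z,-z],-1)
    return P@d['extrinsics'][:3,:3].T+d['extrinsics'][:3,3]
E
python3 - <<'E'
from h import *
print(manip.finger_overhang, manip.sense())
for n in ('side','top','wrist'):
    d=snap(n); cv2.imwrite(f'pics/{n}0.png',d['image'][...,::-1]); np.savez(f'{n}0.npz',**d)
    print(n,[k for k in d],d['fov_y'],d['cx'],d['cy'],d['extrinsics'][:3].round(3).tolist())
E
```

```text
pics
0.014 {'t': 0.0, 'q': array([-1.51948980e+00,  5.28451507e-01,  1.43390116e+00,  8.02388697e-06,
        1.18140775e+00, -1.78480517e-01]), 'qd': array([-0.00101674, -0.00016211,  0.00046705, -0.0024428 ,  0.00127157,
       -0.00153613]), 'tau': array([-9.51750917e-04, -4.42342615e+01, -1.78026563e+01, -1.70161447e-04,
        8.55073653e-03, -1.26412630e-05]), 'tcp_pos': array([ 0.14236318, -0.60786473,  0.24434296]), 'tool_rot': array([ 9.93406588e-01,  1.14639329e-01,  7.25769747e-05, -1.08145807e-03]), 'force': array([ 0.67138047, -0.27651418, -0.81320024]), 'ft_torque': array([-0.0033651 , -0.04646958, -0.02006708]), 'gripper_force': 0.0, 'finger_gap': 1.0003988057219493}
side ['image', 'z_map', 'fov_y', 'cx', 'cy', 'extrinsics'] 47.395329047883095 321.9722962055775 208.15154953010995 [[0.996, 0.047, -0.075, 0.43], [-0.088, 0.478, -0.874, -1.002], [-0.005, 0.877, 0.48, 0.679]]
top ['image', 'z_map', 'fov_y', 'cx', 'cy', 'extrinsics'] 46.69507604141311 315.79415308469436 193.90091195788185 [[-0.017, 0.998, -0.066, 0.435], [-1.0, -0.017, 0.001, 0.055], [0.0, 0.066, 0.998, 1.282]]
wrist ['image', 'z_map', 'fov_y', 'cx', 'cy', 'mount', 'extrinsics'] 70.57273846138547 321.56496168893705 203.11007309386645 [[0.228, 0.932, 0.28, 0.213], [-0.974, 0.219, 0.064, -0.592], [-0.001, -0.287, 0.958, 0.372]]
```

View pics/side0.png

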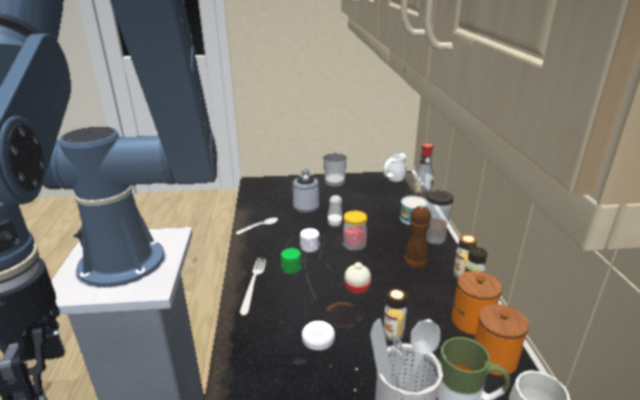

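View pics/top0.png

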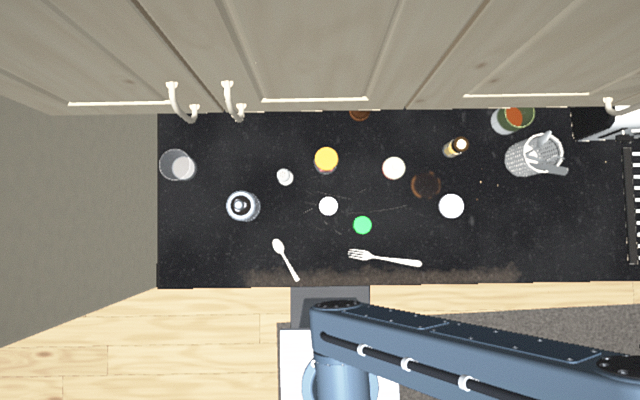

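The side view shows the flask at (306,192), the white snap cap at (309,240), the green decoy at (291,261) and the wide lid at (318,335). In the top view the flask is at (243,206), the cap at (328,206), the decoy at (362,225) and the lid at (451,206).

```bash
cat > m.py <<'E'
from h import *
def circ(P,lo,hi,c,r=.06):
    m=(P[...,2]>lo)&(P[...,2]<hi)&(np.hypot(P[...,0]-c[0],P[...,1]-c[1])<r)
    q=P[m]; 
    if len(q)<5: return len(q)
    (a,b),rr=cv2.minEnclosingCircle(q[:,:2].astype(np.float32))
    return len(q),np.round([a,b,rr],4),q[:,2].min().round(4),np.median(q[:,2]).round(4),q[:,2].max().round(4),q[:,:2].mean(0).round(4)
E
python3 - <<'E'
from m import *
for n,px in (('top',[('flask',243,206),('cap',328,206),('green',362,225),('lid',451,206),('salt',285,176),('jam',326,160),('timer',394,168)]),('side',[('flask',306,176),('cap',309,234),('green',291,254),('lid',318,331),('salt',335,200),('jam',355,218),('timer',357,268)])):
    P=pts(np.load(n+'0.npz')) 
    print(n,'table',P[300 if n=='side' else 250,290 if n=='side' else 330])
    for k,u,v in px:
        p=P[v,u]; print(k,p.round(3))
        if k in('flask','cap'):
            for lo,hi in ((.005,.035),(.035,.05),(.085,.1),(.1,.13)): print('  ',lo,circ(P,lo,hi,p))
P=pts(np.load('top0.npz'))
for v in range(10,125,15): print(v,P[v,280].round(2),P[v,180].round(2))
E
```

```text
top table [0.36463361 0.01733832 0.0042833 ]
flask [0.485 0.238 0.116]
   0.005 (96, array([0.4837, 0.2355, 0.0594]), np.float64(0.005), np.float64(0.0072), np.float64(0.0348), array([0.4815, 0.2195]))
   0.035 (19, array([0.4808, 0.2328, 0.0346]), np.float64(0.035), np.float64(0.0423), np.float64(0.049), array([0.4785, 0.2189]))
   0.085 (561, array([0.4895, 0.2485, 0.0385]), np.float64(0.085), np.float64(0.0925), np.float64(0.0998), array([0.4891, 0.2468]))
   0.1 (115, array([0.4871, 0.2462, 0.0249]), np.float64(0.1001), np.float64(0.123), np.float64(0.1296), array([0.4879, 0.2471]))
cap [0.484 0.022 0.042]
   0.005 (93, array([0.4839, 0.0208, 0.0597]), np.float64(0.005), np.float64(0.006), np.float64(0.0344), array([0.4885, 0.0231]))
   0.035 (243, array([0.4861, 0.0227, 0.0242]), np.float64(0.0352), np.float64(0.0448), np.float64(0.0498), array([0.4858, 0.0223]))
   0.085 0
   0.1 0
green [ 0.432 -0.068  0.044]
lid [ 0.479 -0.313  0.023]
salt [0.561 0.133 0.09 ]
jam [0.601 0.026 0.09 ]
timer [ 0.581 -0.155  0.062]
side table [ 4.25507058e-01 -1.91648961e-01 -1.67279220e-04]
flas
[... 587 characters left out ...]
 array([0.4829, 0.0201, 0.0248]), np.float64(0.005), np.float64(0.02), np.float64(0.0348), array([0.4818, 0.0055]))
   0.035 (173, array([0.4822, 0.0217, 0.0254]), np.float64(0.0352), np.float64(0.0414), np.float64(0.0451), array([0.4821, 0.0186]))
   0.085 0
   0.1 0
green [ 0.433 -0.068  0.041]
lid [ 0.479 -0.319  0.022]
salt [0.564 0.129 0.082]
jam [0.604 0.019 0.084]
timer [ 0.582 -0.159  0.054]
10 [0.62 0.08 0.89] [0.62 0.17 0.9 ]
25 [0.62 0.08 0.87] [0.62 0.18 0.87]
40 [0.62 0.09 0.83] [0.62 0.19 0.84]
55 [0.62 0.09 0.79] [0.62 0.2  0.78]
70 [0.62 0.09 0.74] [0.62 0.21 0.75]
85 [0.62 0.1  0.68] [0.62 0.23 0.69]
100 [0.62 0.1  0.61] [0.62 0.25 0.62]
115 [0.74 0.15 0.  ] [0.58 0.23 0.67]
```

Call:
drive_tool --pt "0.033 -0.019 0 0 0 0 1" --pt "0.033 -0.019 0 0 0 0 1" --pt "0.033 -0.019 0 0 0 0 1" --pt "0.033 -0.019 0 0 0 0 1" --pt "0.033 -0.019 0 0 0 0 1" --pt "0.033 -0.019 0 0 0 0 1" --pt "0.033 -0.019 0 0 0 0 1" --pt "0.033 -0.019 0 0 0 0 1" --pt "0.033 -0.019 0 0 0 0 1" --pt "0.033 -0.019 0 0 0 0 1" --newtons 80

```text
t: 1.15
tcp_pos: [0.4213, -0.347, 0.2451]
tool_rot: [0.993, 0.115, -0.0, -0.0]
force: [0.2, -0.3, 0.4]
finger_gap: 1.005
gripper_force: 0.0
```

Call:
drive_tool --pt "0.015 -0.035 0 0 0 0 1" --pt "0.015 -0.035 0 0 0 0 1" --pt "0.015 -0.035 0 0 0 0 1" --pt "0.015 -0.035 0 0 0 0 1" --pt "0.015 -0.035 0 0 0 0 1" --pt "0.015 -0.035 0 0 0 0 1" --pt "0.015 -0.035 0 0 0 0 1" --pt "0.015 -0.035 0 0 0 0 1" --pt "0.015 -0.035 0 0 0 0 1" --pt "0 0 0 0 0 0 1"

```text
t: 2.15
tcp_pos: [0.4798, -0.007, 0.2452]
tool_rot: [0.993, 0.117, -0.0, -0.001]
force: [0.7, -0.2, -0.1]
finger_gap: 1.0
gripper_force: 0.0
```

```bash
python3 - <<'E'
from m import *
d=snap('wrist'); cv2.imwrite('pics/w1.png',d['image'][...,::-1]); np.savez('w1.npz',**d)
P=pts(d)
for lo,hi in ((-.01,.01),(.01,.03),(.035,.055)): print(lo,circ(P,lo,hi,(.484,.022),.04))
print(manip.sense()['q'].round(2), d['mount'].round(3).tolist())
E
```

```text
-0.01 (1464, array([0.484, 0.022, 0.04 ]), np.float64(-0.0038), np.float64(-0.0011), np.float64(0.0099), array([0.4912, 0.0218]))
0.01 (66, array([0.4913, 0.0211, 0.023 ]), np.float64(0.01), np.float64(0.02), np.float64(0.0297), array([0.5036, 0.0179]))
0.035 (1265, array([0.4844, 0.0214, 0.0243]), np.float64(0.035), np.float64(0.0427), np.float64(0.0449), array([0.4851, 0.0214]))
[-0.25  0.33  1.79 -0.    1.02  1.08] [[0.0, 0.958, 0.288, 0.072], [1.0, -0.0, -0.001, 0.001], [-0.001, 0.288, -0.958, -0.127], [0.0, 0.0, 0.0, 1.0]]
```

View pics/w1.png

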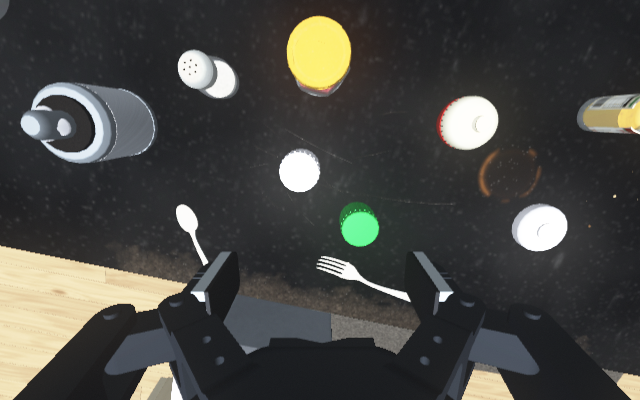

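The wrist view shows the cap at (299,171), the flask at (85,122) and the green decoy at (360,226), with clear space around the cap. Next I centre over it and descend.

Call:
drive_tool --pt "0.0055 -0.0135 0.03 0 0 0 1" --pt "0.0055 -0.0135 0.03 0 0 0 1" --pt "0 0 0.03 0 0 0 1" --pt "0 0 0.03 0 0 0 1" --pt "0 0 0 0 0 0 1"

```text
t: 2.7
tcp_pos: [0.4822, 0.0172, 0.1223]
tool_rot: [0.993, 0.114, -0.004, -0.001]
force: [-1.5, 0.6, 0.4]
finger_gap: 1.001
gripper_force: 0.0
```

```bash
python3 - <<'E'
from m import *
d=snap('wrist');P=pts(d)
for lo,hi in ((.01,.03),(.035,.055)): print(lo,circ(P,lo,hi,(.484,.022),.035))
print(manip.sense()['tcp_pos'])
E
```

```text
0.01 (236, array([0.4913, 0.0229, 0.0235]), np.float64(0.0101), np.float64(0.0206), np.float64(0.03), array([0.5042, 0.0243]))
0.035 (2884, array([0.4844, 0.0217, 0.0246]), np.float64(0.035), np.float64(0.0427), np.float64(0.045), array([0.486 , 0.0219]))
[0.48348778 0.01707955 0.12398054]
```

Call:
drive_tool --pt "0.001 -0.002 0.02 0 0 0 1" --pt "0.001 -0.002 0.02 0 0 0 1" --pt "0 0 0.02 0 0 0 1" --pt "0 0 0.02 0 0 0 1" --pt "0 0 0.016 0 0 0 1" --pt "0 0 0 0 0 0 1" --pt "0 0 0 0 0 0 1"

```text
t: 3.45
tcp_pos: [0.4868, 0.0216, 0.0305]
tool_rot: [0.993, 0.114, 0.001, 0.0]
force: [0.1, 0.6, -0.9]
finger_gap: 0.997
gripper_force: 0.0
```

```bash
python3 - <<'E'
from m import *
d=snap('wrist');P=pts(d);cv2.imwrite('pics/w2.png',d['image'][...,::-1])
for lo,hi in ((.035,.055),): print(lo,circ(P,lo,hi,(.484,.022),.035))
s=manip.sense();print(s['tcp_pos'],s['force'],R.from_quat(s['tool_rot']).as_matrix().round(3))
E
```

```text
0.035 (7476, array([0.485 , 0.0218, 0.0246]), np.float64(0.035), np.float64(0.0427), np.float64(0.0447), array([0.4873, 0.0223]))
[0.48696837 0.02165144 0.0307085 ] [ 0.65240638 -0.70488804 -0.10385522] [[ 0.974  0.227  0.003]
 [ 0.227 -0.974 -0.001]
 [ 0.003  0.001 -1.   ]]
```

View pics/w2.png

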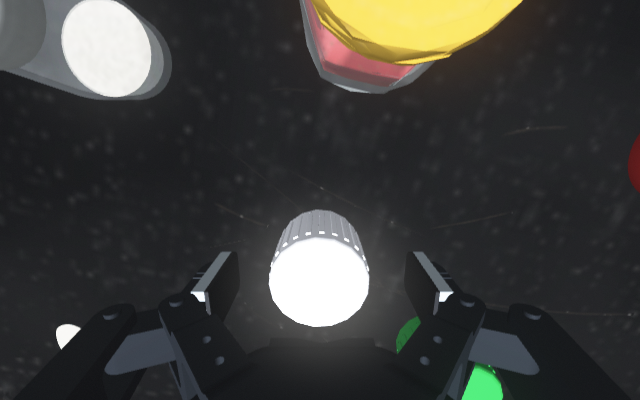

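The view has the cap centred between the fingers at (319,280), with both fingers clear. I'll shift 2 mm back and close.

Call:
drive_tool --pt "-0.002 0 0.002 0 0 0 1" --pt "0 0 0 0 0 0 -1" --pt "0 0 0 0 0 0 -1" --pt "0 0 0 0 0 0 -1" --pt "0 0 0 0 0 0 -1" --pt "0 0 0 0 0 0 -1" --pt "0 0 0 0 0 0 -1" --pt "0 0 0 0 0 0 -1" --newtons 90

```text
t: 4.3
tcp_pos: [0.484, 0.0218, 0.0282]
tool_rot: [0.993, 0.115, 0.0, 0.0]
force: [-1.5, -0.4, 8.9]
finger_gap: 0.528
gripper_force: 91.6
```

```bash
python3 - <<'E'
from m import *
s=manip.sense();print(s['tcp_pos'],s['force'],s['finger_gap'],s['gripper_force'])
E
```

```text
[0.48402119 0.02176324 0.02822712] [-1.54863117 -0.44031102  8.92724161] 0.5276194261662575 91.60582075361162
```

Call:
drive_tool --pt "0 0 -0.03 0 0 0 -1" --pt "0 0 -0.03 0 0 0 -1" --pt "0 0 -0.03 0 0 0 -1" --pt "0 0 -0.03 0 0 0 -1" --pt "0 0 -0.03 0 0 0 -1" --pt "0 0 -0.03 0 0 0 -1" --pt "0.007 -0.03 0 0 0 0 -1" --pt "0.007 -0.03 0 0 0 0 -1" --pt "0.007 -0.03 0 0 0 0 -1" --pt "0 0 0 0 0 0 -1"

```text
t: 5.3
tcp_pos: [0.4829, 0.117, 0.2074]
tool_rot: [0.993, 0.117, -0.0, -0.001]
force: [0.3, -0.5, -0.4]
finger_gap: 0.532
gripper_force: 92.0
```

```bash
python3 - <<'E'
from m import *
s=manip.sense();print(s['tcp_pos'],s['force'],s['finger_gap'],s['gripper_force'],R.from_quat(s['tool_rot']).as_matrix().round(3).tolist())
for n in('side','top','wrist'):
    d=snap(n);P=pts(d);np.savez(n+'3.npz',**d);im=d['image'][...,::-1]
    if n=='side': im=cv2.resize(im[130:270,220:400],None,fx=4,fy=4)
    cv2.imwrite(f'pics/{n}3.png',im)
    for lo,hi in ((.083,.093),(.108,.118),(.118,.13)): print(n,lo,circ(P,lo,hi,(.487,.246),.045 if lo<.1 else .025))
E
```

```text
[0.48292496 0.11702944 0.20740903] [ 0.2502573  -0.54522638 -0.41139074] 0.5322592911514002 91.98244229424745 [[0.973, 0.232, -0.0], [0.232, -0.973, 0.001], [-0.0, -0.001, -1.0]]
side 0.083 (161, array([0.4847, 0.2448, 0.0382]), np.float64(0.0831), np.float64(0.0881), np.float64(0.093), array([0.4844, 0.2344]))
side 0.108 (11, array([0.4834, 0.2441, 0.0127]), np.float64(0.1081), np.float64(0.1095), np.float64(0.1118), array([0.4824, 0.2398]))
side 0.118 0
top 0.083 (163, array([0.4899, 0.2507, 0.038 ]), np.float64(0.0836), np.float64(0.0897), np.float64(0.093), array([0.4906, 0.2667]))
top 0.108 (12, array([0.4891, 0.2529, 0.0151]), np.float64(0.1105), np.float64(0.1126), np.float64(0.1167), array([0.4884, 0.2542]))
top 0.118 (78, array([0.4894, 0.2483, 0.0129]), np.float64(0.1186), np.float64(0.1256), np.float64(0.1293), array([0.4887, 0.2485]))
wrist 0.083 (3035, array([0.4874, 0.2477, 0.0389]), np.float64(0.083), np.float64(0.0885), np.float64(0.093), array([0.4934, 0.2407]))
wrist 0.108 (340, array([0.4913, 0.2456, 0.0151]), np.float64(0.108), np.float64(0.1118), np.float64(0.118), array([0.4929, 0.2404]))
wrist 0.118 (865, array([0.4877, 0.2484, 0.0134]), np.float64(0.1181), np.float64(0.1235), np.float64(0.1264), array([0.4887, 0.246 ]))
```

View pics/side3.png

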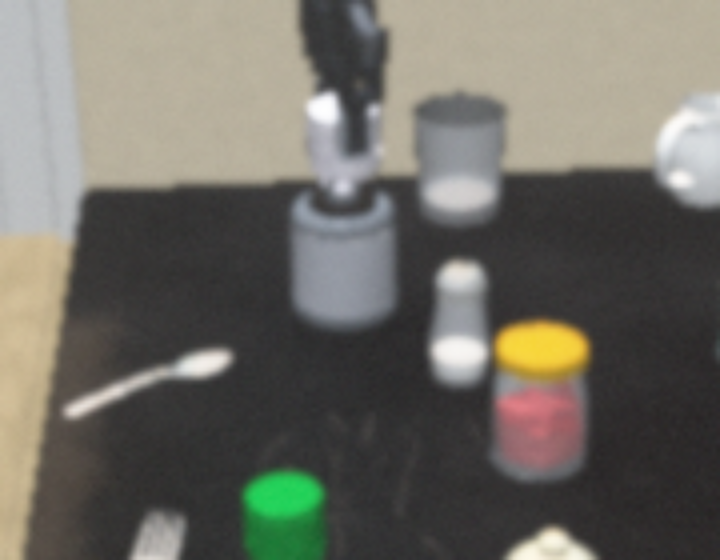

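View pics/wrist3.png

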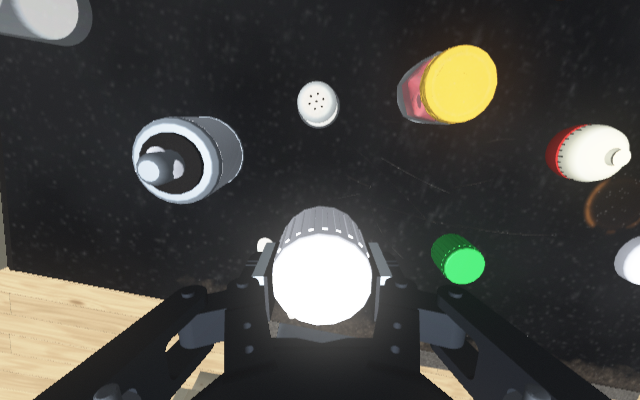

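The side crop shows the cap held upright in the gripper. In the wrist view the neck top is at (148,167), the held cap at (322,280) and the salt shaker at (317,100). I'll approach closer and measure again.

Call:
drive_tool --pt "0.008 -0.025 0 0 0 0 -1" --pt "0.008 -0.025 0 0 0 0 -1" --pt "0.004 -0.025 0 0 0 0 -1" --pt "0 0 0 0 0 0 -1" --pt "0 0 0 0 0 0 -1"

```text
t: 5.95
tcp_pos: [0.4861, 0.191, 0.2071]
tool_rot: [0.993, 0.115, -0.0, 0.0]
force: [0.6, 0.0, -0.1]
finger_gap: 0.53
gripper_force: 92.1
```

```bash
cat > n.py <<'E'
from m import *
s=manip.sense();t=s['tcp_pos'];M=R.from_quat(s['tool_rot']).as_matrix();print(t,s['force'],M[:,2].round(4))
d=snap('wrist');P=pts(d);np.savez('w4.npz',**d)
def top(c,lo,hi,r):
    q=circ(P,lo,hi,c,r);print(q);return q
cz=t[2]+.016
a=top(t[:2],cz-.004,cz+.006,.03)
b=top((.487,.247),.1235,.13,.02);c=top((.487,.247),.086,.094,.05)
for q in(b,c):
    if type(q)is tuple:
        D=np.r_[q[1][:2]-t[:2],0]; print('to TCP, tool axes',(M.T@D).round(4)); 
        if type(a)is tuple: D[:2]=q[1][:2]-a[1][:2];print('to cap',(M.T@D).round(4))
E
python3 n.py
```

```text
[0.48609115 0.19096989 0.20708507] [ 0.61531088  0.03185729 -0.10882581] [-5.e-04 -7.e-04 -1.e+00]
(7892, array([0.491 , 0.1921, 0.0288]), np.float64(0.2191), np.float64(0.2216), np.float64(0.2291), array([0.4885, 0.191 ]))
(390, array([0.4875, 0.2479, 0.0096]), np.float64(0.1235), np.float64(0.1247), np.float64(0.1264), array([0.4877, 0.2481]))
(3291, array([0.4875, 0.2481, 0.0372]), np.float64(0.086), np.float64(0.0892), np.float64(0.094), array([0.4918, 0.2464]))
to TCP, tool axes [ 0.0143 -0.0551 -0.    ]
to cap [ 0.0093 -0.0551 -0.    ]
to TCP, tool axes [ 0.0144 -0.0553 -0.    ]
to cap [ 0.0094 -0.0553 -0.    ]
```

```bash
python3 - <<'E'
from m import *
P=pts(np.load('w4.npz'));t=np.array([.4861,.191,.2071])
for lo in(.2195,.2205,.2215):
    m=(P[...,2]>lo)&(P[...,2]<.2245)&(np.hypot(P[...,0]-t[0],P[...,1]-t[1])<.03)
    n,l,st,cen=cv2.connectedComponentsWithStats(cv2.morphologyEx(m.astype(np.uint8),cv2.MORPH_OPEN,np.ones((15,15))))
    k=1+st[1:,4].argmax();q=P[l==k];print(cv2.minEnclosingCircle(q[:,:2].astype(np.float32)),q.mean(0),np.percentile(q[:,:2],[1,99],axis=0))
    A=np.c_[q[:,:2],np.ones(len(q))];print('tilt',np.linalg.lstsq(A,q[:,2],rcond=None)[0][:2])
E
```

```text
((0.48675060272216797, 0.19057850539684296), 0.023811528459191322) [0.48817313 0.1909689  0.22155755] [[0.46573531 0.16975038]
 [0.50881052 0.21188775]]
tilt [-0.00290854 -0.00074105]
((0.48782601952552795, 0.19890131056308746), 0.006491879001259804) [0.48810776 0.19898246 0.22161117] [[0.48247235 0.19502724]
 [0.49344331 0.20308504]]
tilt [ 0.00382411 -0.01680195]Traceback (most recent call last):
  File "<stdin>", line 6, in <module>
ValueError: attempt to get argmax of an empty sequence
```

Call:
drive_tool --pt "0.005 -0.0185 0 0 0 0 -1" --pt "0.005 -0.0185 0 0 0 0 -1" --pt "0.004 -0.0185 0 0 0 0 -1" --pt "0 0 0.02 0 0 0 -1" --pt "0 0 0.02 0 0 0 -1" --pt "0 0 0 0 0 0 -1" --pt "0 0 0 0 0 0 -1"

```text
t: 6.7
tcp_pos: [0.4873, 0.2479, 0.1673]
tool_rot: [0.993, 0.114, -0.0, 0.0]
force: [-0.0, 0.3, -0.2]
finger_gap: 0.527
gripper_force: 92.0
```

```bash
python3 n.py; python3 - <<'E'
from h import *
d=snap('side');cv2.imwrite('pics/s5.png',cv2.resize(d['image'][130:230,250:360,::-1],None,fx=6,fy=6))
E
```

```text
[0.48731827 0.24791663 0.16725852] [-0.02988808  0.28215243 -0.24296156] [-9.e-04 -5.e-04 -1.e+00]
(7909, array([0.4918, 0.2489, 0.0289]), np.float64(0.1793), np.float64(0.1817), np.float64(0.1893), array([0.4898, 0.248 ]))
0
(3023, array([0.4888, 0.2487, 0.0372]), np.float64(0.086), np.float64(0.0891), np.float64(0.094), array([0.503 , 0.2522]))
to TCP, tool axes [ 0.0016 -0.0004 -0.    ]
to cap [-0.003  -0.0005  0.    ]
```

View pics/s5.png

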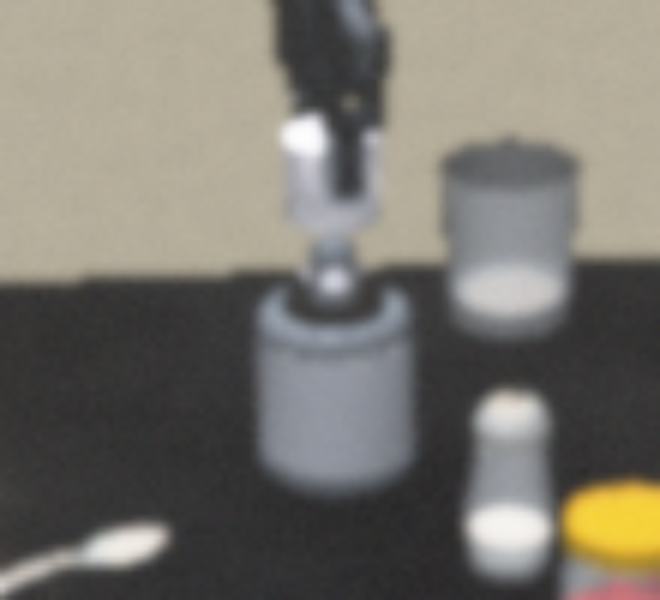

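The crop shows the cap (about x=334) directly over the neck (x=334), just above its top. Descending gently.

Call:
drive_tool --pt "0 0 0.006 0 0 0 -1" --pt "0 0 0.006 0 0 0 -1" --pt "0 0 0.006 0 0 0 -1" --pt "0 0 0.006 0 0 0 -1" --pt "0 0 0.005 0 0 0 -1" --pt "0 0 0 0 0 0 -1" --pt "0 0 0 0 0 0 -1" --newtons 110

```text
t: 7.5
tcp_pos: [0.4871, 0.2491, 0.1381]
tool_rot: [0.993, 0.115, -0.0, 0.0]
force: [0.7, -0.4, 0.5]
finger_gap: 0.521
gripper_force: 114.3
```

Call:
drive_tool --pt "0 0 0.003 0 0 0 -1" --pt "0 0 0.003 0 0 0 -1" --pt "0 0 0.001 0 0 0 -1" --pt "0 0 0 0 0 0 -1"

```text
t: 7.9
tcp_pos: [0.4872, 0.249, 0.1316]
tool_rot: [0.993, 0.115, 0.0, 0.0]
force: [0.3, -0.8, 2.9]
finger_gap: 0.525
gripper_force: 115.0
```

Call:
drive_tool --pt "0 0 0.002 0 0 0 -1" --pt "0 0 0.002 0 0 0 -1" --pt "0 0 0 0 0 0 -1"

```text
t: 8.2
tcp_pos: [0.4877, 0.2492, 0.129]
tool_rot: [0.993, 0.115, 0.001, -0.0]
force: [-1.3, -1.2, 10.5]
finger_gap: 0.52
gripper_force: 116.0
```

Call:
drive_tool --pt "0 0 0.002 0 0 0 -1" --pt "0 0 0.002 0 0 0 -1" --pt "0 0 0 0 0 0 -1"

```text
t: 8.5
tcp_pos: [0.4871, 0.249, 0.1232]
tool_rot: [0.993, 0.115, 0.0, 0.0]
force: [0.1, -1.0, -0.7]
finger_gap: 0.521
gripper_force: 114.3
```

The force peaked at about 10.5 N and then dropped to nothing, so the cap clicked. Next is pressing it home.

Call:
drive_tool --pt "0 0 0.002 0 0 0 -1" --pt "0 0 0.002 0 0 0 -1" --pt "0 0 0.001 0 0 0 -1" --pt "0 0 0 0 0 0 -1" --pt "0 0 0 0 0 0 -1"

```text
t: 9.0
tcp_pos: [0.4872, 0.2491, 0.119]
tool_rot: [0.993, 0.115, 0.0, -0.0]
force: [-2.2, -1.0, 8.1]
finger_gap: 0.525
gripper_force: 115.3
```

Call:
drive_tool --pt "0 0 0.002 0 0 0 -1" --pt "0 0 0 0 0 0 -1" --pt "0 0 0 0 0 0 -1"

```text
t: 9.3
tcp_pos: [0.4872, 0.2491, 0.1183]
tool_rot: [0.993, 0.115, 0.0, -0.0]
force: [-4.1, -2.4, 16.5]
finger_gap: 0.525
gripper_force: 116.7
```

Call:
drive_tool --pt "0 0 0.001 0 0 0 -1" --pt "0 0 0 0 0 0 -1" --pt "0 0 0 0 0 0 -1" --pt "0 0 0 0 0 0 -1" --pt "0 0 0 0 0 0 -1" --pt "0 0 0 0 0 0 -1" --pt "0 0 0 0 0 0 -1" --pt "0 0 0 0 0 0 -1" --pt "0 0 0 0 0 0 -1" --pt "0 0 0 0 0 0 -1"

```text
t: 10.3
tcp_pos: [0.4872, 0.2491, 0.1183]
tool_rot: [0.993, 0.115, 0.001, -0.0]
force: [-6.1, -2.3, 22.9]
finger_gap: 0.527
gripper_force: 117.6
```

Call:
drive_tool --pt "0 0 0 0 0 0 -1" --pt "0 0 0 0 0 0 -1" --pt "0 0 0 0 0 0 -1" --pt "0 0 0 0 0 0 -1" --pt "0 0 0 0 0 0 -1" --pt "0 0 0 0 0 0 -1" --pt "0 0 0 0 0 0 -1" --pt "0 0 0 0 0 0 -1" --pt "0 0 0 0 0 0 -1" --pt "0 0 0 0 0 0 -1"

```text
t: 11.3
tcp_pos: [0.4872, 0.2491, 0.1183]
tool_rot: [0.993, 0.115, 0.001, -0.0]
force: [-5.2, -2.9, 23.6]
finger_gap: 0.521
gripper_force: 117.6
```

```bash
python3 n.py; python3 - <<'E'
from m import *
d=snap('side');cv2.imwrite('pics/s6.png',cv2.resize(d['image'][130:230,250:360,::-1],None,fx=6,fy=6))
t=manip.sense()['tcp_pos']
P=pts(snap('wrist'));m=(abs(P[...,2]-t[2]-.0145)<.003)&(np.hypot(P[...,0]-t[0],P[...,1]-t[1])<.02)
q=P[m];print('captop',np.median(q[:,2]),'tilt',np.linalg.lstsq(np.c_[q[:,:2],np.ones(len(q))],q[:,2],rcond=None)[0][:2])
E
```

```text
[0.48724467 0.24910174 0.11830621] [-5.17558593 -2.87564062 23.55766602] [ 1.5e-03  2.0e-04 -1.0e+00]
(7864, array([0.4921, 0.2503, 0.0288]), np.float64(0.1303), np.float64(0.1327), np.float64(0.1403), array([0.4897, 0.2491]))
0
(3397, array([0.4884, 0.2486, 0.0366]), np.float64(0.086), np.float64(0.0886), np.float64(0.094), array([0.5074, 0.2528]))
to TCP, tool axes [0.001  0.0008 0.    ]
to cap [-0.004   0.0008 -0.    ]
captop 0.13276380245551989 tilt [-4.41809637e-05 -7.27484399e-04]
```

View pics/s6.png

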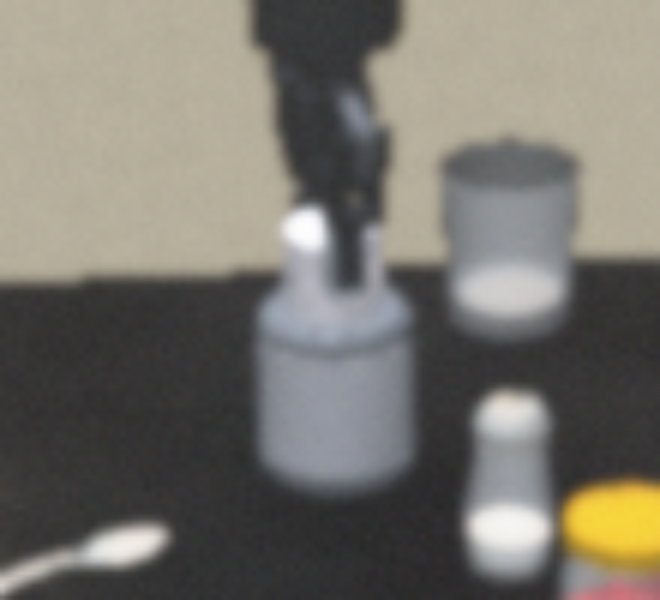

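The crop shows the cap seated on the shoulder and the flask upright. The cap top is level at about 134 mm, after correcting the camera's 1.3 mm low reading, which is fully home, and the push is a steady 23 N. I'll hold a little longer and hand in.

Call:
drive_tool --pt "0 0 0 0 0 0 -1" --pt "0 0 0 0 0 0 -1" --pt "0 0 0 0 0 0 -1" --pt "0 0 0 0 0 0 -1" --pt "0 0 0 0 0 0 -1"

```text
t: 11.95
tcp_pos: [0.4873, 0.2491, 0.1183]
tool_rot: [0.993, 0.115, 0.001, -0.0]
force: [-5.4, -2.0, 23.1]
finger_gap: 0.526
gripper_force: 117.6
```

```bash
python3 -c "
from station import manip
print(manip.sign_off())"
```

```text
the job is handed in; nothing more can be done
None
```

The snap cap clicked onto the flask and is pressed fully home, held there over 2 s at about 23 N with the fingers still pressing; I handed the job in at about 12 s, and no verdict was returned.

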